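Let the tin out of the counter rack

ROBOT

A 7-joint arm with a two-finger parallel gripper is mounted at the origin on the work surface. World frame = base frame: x ahead of the robot, y to its left, z up, the work surface at z = 0. Lengths are in m, angles in rad, forces in N, time in s.
With the tool pointing down it reaches from about 0.425 to 0.875 m from the base axis. Payload 8.4 kg.
Tool frame: the origin (TCP) lies on the centre line of the jaws, within the pads' length; the fingertips stand 19 mm ahead of it and the grasp point (between the pads) is the TCP (arm.tip_extent is the distance from the TCP to the fingertips, in m); z points along the fingers, y is the line along which they close (so a half turn about z gives the same grasp; the last joint's range is limited). The gripper opens to 87 mm and grips with 3 to 60 N. Pads are 19 mm wide; open, the fingers measure 117 mm over their backs; the gripper's body (75 mm by 190 mm) begins 51 mm behind the grasp point.
Start: joints at [-1.241, 0.333, 0.04, 1.465, -0.013, 1.343, -0.059], TCP at [0.27, 0.591, 0.205] pointing down, gripper open.
Joint ranges: [-2.58, 2.58], [-0.38, 2.09], [-1.3, 1.39], [0.25, 2.4], [-1.5, 4.64], [0.08, 2.09], [-2.65, 2.65]. Speed limits (rad/s): [2.22, 2.22, 2.79, 2.79, 3.14, 3.14, 3.14].

INTERFACE

Orientations are given as a unit quaternion [x, y, z, w].
In Python, from cell import arm gives the robot as it stands.
- The arm moves only by the shell command python3 -m crank 'ROWS' [OPENING] [FORCE]. ROWS is JSON, one flat list of numbers, 6 for each row, row after row: the shift along the tool's x, y, z in m, then the turn, a rotation vector about the tool's x, y, z in rad. A call has 1 to 8 rows; each row shifts and turns the commanded pose from where the row before left it, along the tool's axes as they then stand; what a row does not reach is not made up. A row lasts 1/12 s, in which the tool goes at most 41.7 mm and 7.16 degrees, less where a joint would pass 70% of its speed; a pose out of reach is approached as far as the arm can. A call with a gripper value outside its range is refused whole. OPENING is the opening, from 0 (shut) to 1 (fully open), set as the call begins (- or left out, the last holds). The fingers move at their own pace and stop on an object; FORCE is the grip in N (left out, the last holds). Time passes only in rows, so rows that do not move let the fingers close. It gives the time, the measured TCP pose, the force, the opening and the grip force at its end, in the units of the state.
- arm.observe(): the state, without advancing time (a new reading comes with each control period).
- arm.capture(name): name is "scene" or "top" or "wrist"; returns (picture, depth): 420x560x3 uint8, blue, green, red; 420x560 float32, m along the optical axis (not along the pixel's ray), 0 where there is no reading.
- arm.get_calibration(name): a dict with "fx", "fy", "cx", "cy" (pixels), "R" (3x3) and "t" (3): a world point X has camera coordinates R X + t; the wrist camera has in their place "tool_from_camera" (4x4, takes a point from camera to tool coordinates, whose origin is the TCP and whose axes are the flange's). Camera axes: x right, y down, z forward; pixel columns grow to the right and rows downward; lengths in m; the calibration is good to about 2 mm. A picture is of the moment at which its call begins: read the wrist's pose just before it. get_calibration takes no time and is no camera call.
- arm.finish_job(): hands the job in; it is judged then, once.
The state is a dict: "time": time; "qpos": joint angles; "qd": joint speeds; "effort": joint torques, N m; "tool_pos": TCP position; "orientation": TCP orientation; "force": force on the tool from outside, world axes, zero at the start; "ft_torque": the same for the moment, N m; "finger_gap": finger opening in m; "grasp_force": force on a finger pad.
Only numpy, scipy, OpenCV 4.12 (cv2) and the standard library are available. Lean on these libraries where they do the work, as an engineer would, in place of code of your own. Each camera call takes 0.05 s, during which the arm holds its last target. There are 200 camera calls.

TASK

Press down the wooden paddle of the rack that holds the tin, so that its gate lifts and the tin rolls down into the tray at the front of the rack; then let the paddle come up so that the gate is down again, and take the hand away. Do not touch the tin or the naartjie themselves, keep the naartjie in its rack with its gate down, and leave everything else on the counter where it is.

Things in the scene. Friction and masses are not known exactly. Their poses are not given: they have to be found in the camera images.
- tin_rack: Holds the tin; may be left or right. Fixed dark wooden rack, 96 mm wide, walls 62 mm high, open on top; its lane, 80 mm wide, slopes down towards the robot to an end lip 46 mm high. Origin on the counter, +x up the lane (away from the robot), z up. Lip's inner face at x = -147 mm, gate at -52, hinge line at +60 (z = 105), paddle centre at +160. Tray = lane between lip and gate.
- tin_lever (a joint): Value of the rocking lever of the tin's rack, a steel yoke hinged 105 mm up: gate plate at the end nearer the robot, paddle at the other. 0 = gate down (spring return), 0.40 rad = stop, gate fully up. Pressing the paddle raises the value; the content can roll out from about 0.2 rad. Takes 2 N to start, 3.5 N at the stop, where the paddle centre is 41 mm lower.
- tin_paddle (a point): Of the tin's rack: wooden paddle, 44 mm along the lane, 46 mm across it, 8 mm thick, at the rear end of that lever, behind the rack's rear end; this point is the centre of its top face, 130 mm above the counter when the gate is down; z is the top's outward normal. Nothing stands under it that stops it.
- tin: Small steel food tin with a paper band, a cylinder 53 mm in diameter and 72 mm long, lying across the lane against the closed gate; origin at its centre, y along its axis. About 0.16 kg. Once the gate is up it rolls down to the lip in under 1 s.
- fruit_rack: Like rack, holds the naartjie. Fixed dark wooden rack, 96 mm wide, walls 62 mm high, open on top; its lane, 80 mm wide, slopes down towards the robot to an end lip 46 mm high. Origin on the counter, +x up the lane (away from the robot), z up. Lip's inner face at x = -147 mm, gate at -52, hinge line at +60 (z = 105), paddle centre at +160. Tray = lane between lip and gate.
- fruit_lever (a joint): Value of the rocking lever of the naartjie's rack, a steel yoke hinged 105 mm up: gate plate at the end nearer the robot, paddle at the other. 0 = gate down (spring return), 0.40 rad = stop, gate fully up. Pressing the paddle raises the value; the content can roll out from about 0.2 rad. Takes 2 N to start, 3.5 N at the stop, where the paddle centre is 41 mm lower.
- fruit_paddle (a point): Of the naartjie's rack: wooden paddle, 44 mm along the lane, 46 mm across it, 8 mm thick, at the rear end of that lever, behind the rack's rear end; this point is the centre of its top face, 130 mm above the counter when the gate is down; z is the top's outward normal. Nothing stands under it that stops it.
- naartjie: Naartjie (small tangerine), a ball 56 mm in diameter, in the other rack against its gate; origin at its centre.
- mug: Bystander: white enamel-look mug, 72 mm across, 75 mm high, standing between or behind the two racks; origin at the centre of its underside.
- bowl: Bystander: steel mixing bowl, 200 mm across, 85 mm high, to the right; origin at the centre of its underside.
- plate_a: Bystander: white ceramic side plate, 170 mm across, behind the racks; origin at the centre of its underside.
- plate_b: Bystander: second white ceramic side plate, 170 mm across, behind the racks; origin at the centre of its underside.
- containers: Bystander: stack of three interlocked blue plastic containers, 158 x 158 mm, 180 mm high, to the left; origin at the centre of its underside.
- salt: Bystander: salt jar, 48 mm across, 90 mm high, to the right of the right-hand rack; origin at the centre of its underside.
Mind the look-alikes: they are no part of the job. What is shaped like the tin but green is not meant. What is shaped like the naartjie but pink is not meant.

How it is judged:
By the outcome, as a careful person would: the job done as asked, in the order asked, and still so for the second after the job is handed in, with the robot touching nothing.
It also fails if it takes over 32 s, if anything falls off the work surface, if the arm or the gripper's body presses on something with over 40 N, if the wrist force passes 120 N, or if a joint passes its speed limit or range.

## Working session

There is one attempt and no reset: what is moved stays moved. The work goes in short steps, Python scripts to look and compute and a shell command to move; the robot and the scene stay as the last step left them, time stands still between calls to the robot, and variables do not carry over. Pictures are saved under pics/ and viewed, at most 10 in all, crops included, and the job is handed in when it is done.

```bash
mkdir -p pics
python3 - <<'E'
from cell import arm
import cv2,numpy as np
print(arm.observe())
for n in("scene","top"):
    p,d=arm.capture(n);cv2.imwrite(f"pics/{n}0.png",p);np.save(f"{n}_d.npy",d);print(n,arm.get_calibration(n))
E
```

```text
{'time': 0.0, 'qpos': array([-1.24120344,  0.33387783,  0.03987898,  1.46626198, -0.01340188,
        1.34329248, -0.05848702]), 'qd': array([ 5.42792531e-04, -7.85523593e-04,  2.03842890e-04,  3.70416231e-04,
       -1.37759311e-04,  3.47408798e-05,  8.43001234e-04]), 'effort': array([-4.34125777e-04, -6.56358290e+01,  1.33480992e+00, -4.03789830e+01,
       -5.97339822e-02,  4.48811974e-02,  1.77449024e-04]), 'tool_pos': array([0.27007951, 0.59069514, 0.20428529]), 'orientation': array([ 2.12762278e-01,  9.77103676e-01, -7.78303643e-04, -1.15327241e-04]), 'force': array([ 0.54383493,  0.61964845, -0.25743002]), 'ft_torque': array([ 0.06162994, -0.04665679,  0.02200526]), 'grasp_force': 0.0, 'finger_gap': 0.08694278534387626}
scene {'fx': 438.171155607663, 'fy': 438.171155607663, 'cx': 280.29782178239566, 'cy': 215.9747606000844, 'R': array([[ 0.50981638,  0.86027743,  0.00316329],
       [ 0.6637103 , -0.3909823 , -0.63766878],
       [-0.54733527,  0.3271935 , -0.77030417]]), 't': array([-0.31842115, -0.28637189,  1.50207262])}
top {'fx': 526.2529839276485, 'fy': 526.2529839276485, 'cx': 285.5575764769391, 'cy': 206.36524894421368, 'R': array([[-6.95744397e-04, -9.99882979e-01, -1.52821417e-02],
       [-9.83609981e-01,  3.43975283e-03, -1.80276380e-01],
       [ 1.80307850e-01,  1.49062408e-02, -9.83497272e-01]]), 't': array([0.04240135, 0.56702059, 1.38627656])}
```

View pics/scene0.png

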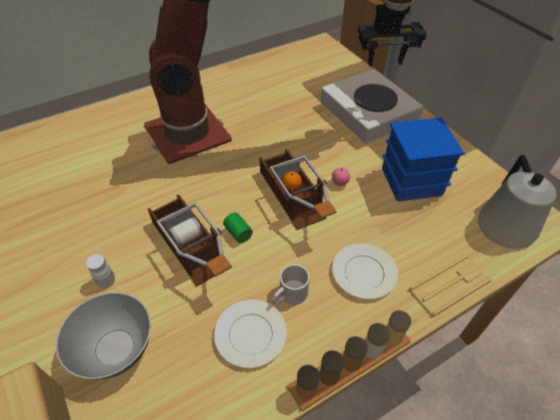

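View pics/top0.png

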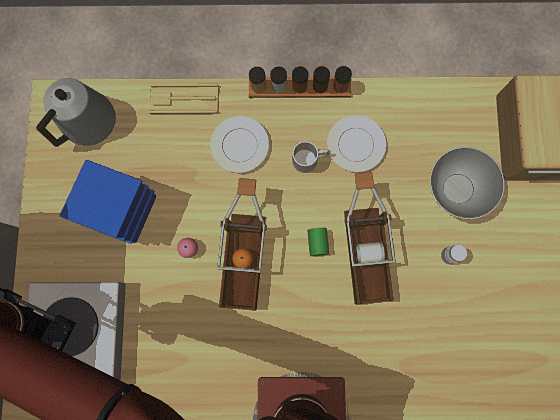

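Top view:
- The white tin is at (370,253), in the right rack. Its paddle is at (364,181).
- The naartjie is at (242,259), in the left rack. Its paddle is at (247,187).
- Look-alikes are the green tin at (318,241) and the pink ball at (187,247).

Candidates for the target are the paddles at (364,181) and (247,187). I choose (364,181), since its rack holds the white tin.

```bash
cat > h.py <<'E'
import numpy as np,cv2
from cell import arm
def ray(n,u,v,z):
    c=arm.get_calibration(n);R,t=c["R"],c["t"];o=-R.T@t
    d=R.T@np.array([(u-c["cx"])/c["fx"],(v-c["cy"])/c["fy"],1]);return o+d*(z-o[2])/d[2]
def dep(n,u,v,D):
    c=arm.get_calibration(n);z=D[int(v),int(u)]
    return c["R"].T@(np.array([(u-c["cx"])/c["fx"]*z,(v-c["cy"])/c["fy"]*z,z])-c["t"])
E
python3 - <<'E'
from h import *
for n,boxes in(("top",[(340,165,390,200),(225,172,270,200)]),("scene",[(200,250,240,285),(310,195,345,225)])):
    p=cv2.imread(f"pics/{n}0.png");D=np.load(f"{n}_d.npy")
    for x0,y0,x1,y1 in boxes:
        h=cv2.cvtColor(p[y0:y1,x0:x1],cv2.COLOR_BGR2HSV)
        m=cv2.inRange(h,(3,140,70),(14,255,190))
        k,l,s,ce=cv2.connectedComponentsWithStats(m);i=1+s[1:,4].argmax()
        u,v=ce[i]+[x0,y0];r=cv2.minAreaRect(np.argwhere(l==i)[:,::-1].astype(np.float32))
        print(n,(u,v),s[i],"ray",ray(n,u,v,.13).round(4),"depth",dep(n,u,v,D).round(4),r)
D=np.load("top_d.npy")
# rack corners / lip, wall tops, other things
for nm,u,v,z in(("lipL",354,303,.046),("lipR",393,300,.046),("rearL",347,210,.062),("rearR",387,208,.062),("tin",370,253,.07),("mug",305,155,.075),("plateR",357,144,.01),("plateL",240,144,.01)):
    print(nm,ray("top",u,v,z).round(3),dep("top",u,v,D).round(3))
p=cv2.imread("pics/top0.png");cv2.imwrite("pics/crop1.png",cv2.resize(p[110:315,285:415],None,fx=2.9,fy=2.9,interpolation=cv2.INTER_CUBIC))
o=arm.observe();from scipy.spatial.transform import Rotation as Ro
print(Ro.from_quat(o["orientation"]).as_matrix().round(3));print(arm.get_calibration("wrist"))
E
```

```text
top (np.float64(363.9114583333333), np.float64(180.27604166666666)) [ 15   7  19  17 192] ray [ 0.621  -0.1637  0.13  ] depth [ 0.6215 -0.164   0.1279] ((23.930774688720703, 14.94615364074707), (15.752410888671875, 16.74468994140625), 82.87498474121094)
top (np.float64(246.67632850241546), np.float64(186.81159420289856)) [ 13   7  18  16 207] ray [0.6049 0.1412 0.13  ] depth [0.6051 0.1413 0.1289] ((21.5, 14.5), (15.0, 17.0), 90.0)
scene (np.float64(216.3939393939394), np.float64(265.8402203856749)) [  6   5  25  24 363] ray [ 0.627  -0.1719  0.13  ] depth [ 0.6245 -0.1711  0.1261] ((15.240568161010742, 16.033018112182617), (16.803245544433594, 26.030458450317383), 60.945396423339844)
scene (np.float64(321.3086816720257), np.float64(211.2057877813505)) [  0   6  25  23 311] ray [0.613  0.1269 0.13  ] depth [0.6127 0.1272 0.1295] ((9.896549224853516, 15.74138069152832), (16.155494689941406, 27.482912063598633), 68.19859313964844)
lipL [ 0.307 -0.14   0.046] [ 0.307 -0.145  0.001]
lipR [ 0.315 -0.243  0.046] [ 0.315 -0.241  0.059]
rearL [ 0.555 -0.125  0.062] [ 0.566 -0.132 -0.001]
rearR [ 0.56  -0.233  0.062] [ 0.571 -0.245 -0.001]
tin [ 0.437 -0.183  0.07 ] [ 0.436 -0.18   0.086]
mug [ 0.706 -0.012  0.075] [ 0.725 -0.014  0.008]
plateR [ 0.756 -0.163  0.01 ] [ 0.759 -0.165  0.   ]
plateL [0.758 0.173 0.01 ] [0.758 0.173 0.009]
[[-0.909  0.416 -0.001]
 [ 0.416  0.909 -0.001]
 [-0.    -0.001 -1.   ]]
{'fx': 352.02003713200014, 'fy': 352.02003713200014, 'cx': 278.41086878895356, 'cy': 211.9469999644216, 'tool_from_camera': array([[-9.11605932e-04, -9.59929376e-01, -2.80240543e-01,
         7.76769698e-02],
       [ 9.99999584e-01, -8.75301524e-04, -2.54702288e-04,
        -5.00378073e-04],
       [-7.98766277e-07, -2.80240659e-01,  9.59929775e-01,
        -1.78995344e-01],
       [ 0.00000000e+00,  0.00000000e+00,  0.00000000e+00,
         1.00000000e+00]])}
```

View pics/crop1.png

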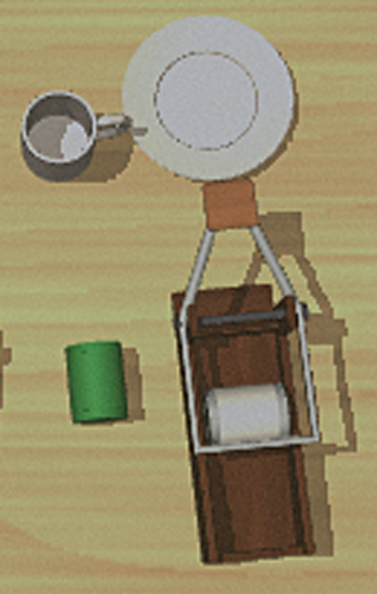

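The crop shows the white-banded tin at about (248,412), lying behind the closed gate bar. That rack's paddle is at about (230,205), near (0.622, -0.165, 0.13) in the world frame. The height checks out. First I raise the tool, square it and close the fingers.

```bash
python3 -m crank '[0,0,-0.035,0,0,-0.107, 0,0,-0.035,0,0,-0.107, 0,0,-0.03,0,0,-0.107, 0,0,0,0,0,-0.107]' 0 10
python3 -m crank '[-0.016,-0.0344,0,0,0,0,-0.016,-0.0344,0,0,0,0,-0.016,-0.0344,0,0,0,0,-0.016,-0.0344,0,0,0,0,-0.016,-0.0344,0,0,0,0,-0.016,-0.0344,0,0,0,0,-0.016,-0.0344,0,0,0,0,-0.016,-0.0344,0,0,0,0]'
```

```text
time: 0.43
tool_pos: [0.271, 0.5929, 0.3121]
orientation: [-0.002, 1.0, 0.004, 0.002]
force: [0.7, 0.9, 1.0]
finger_gap: 0.0681
grasp_force: 0.0
time: 1.1
tool_pos: [0.3983, 0.3139, 0.3049]
orientation: [0.0, 1.0, -0.0, -0.0]
force: [1.4, 0.6, -0.2]
finger_gap: 0.0149
grasp_force: 0.0
```

```bash
python3 -m crank '[-0.017,-0.0365,0,0,0,0,-0.017,-0.0365,0,0,0,0,-0.017,-0.0365,0,0,0,0,-0.017,-0.0365,0,0,0,0,-0.017,-0.0365,0,0,0,0,-0.017,-0.0365,0,0,0,0,-0.017,-0.0365,0,0,0,0,-0.017,-0.0365,0,0,0,0]'
python3 -m crank '[-0.017,-0.0365,0.015,0,0,0,-0.017,-0.0365,0.02,0,0,0,-0.017,-0.0365,0.02,0,0,0,-0.017,-0.0365,0.02,0,0,0,0,0,0.025,0,0,0,0,0,0,0,0,0,0,0,0,0,0,0]'
python3 - <<'E'
from h import *
from scipy.spatial.transform import Rotation as Ro
o=arm.observe();print(o["tool_pos"],o["orientation"],o["force"])
p,d=arm.capture("wrist");cv2.imwrite("pics/w1.png",p)
c=arm.get_calibration("wrist");T=np.eye(4);T[:3,:3]=Ro.from_quat(o["orientation"]).as_matrix();T[:3,3]=o["tool_pos"]
M=T@c["tool_from_camera"]
m=cv2.inRange(cv2.cvtColor(p,cv2.COLOR_BGR2HSV),(3,140,70),(14,255,190))
k,l,s,ce=cv2.connectedComponentsWithStats(m)
for i in range(1,k):
    if s[i,4]<300: continue
    r=M[:3,:3]@np.array([(ce[i][0]-c["cx"])/c["fx"],(ce[i][1]-c["cy"])/c["fy"],1])
    print(ce[i],s[i],(M[:3,3]+r*(.13-M[2,3])/r[2]).round(4))
E
```

```text
time: 1.77
tool_pos: [0.534, 0.0217, 0.3051]
orientation: [0.0, 1.0, 0.0, 0.0]
force: [0.5, -0.0, -0.3]
finger_gap: 0.0003
grasp_force: 0.0
time: 2.35
tool_pos: [0.5965, -0.113, 0.2089]
orientation: [0.001, 1.0, 0.0, -0.002]
force: [-0.4, 0.1, 1.4]
finger_gap: 0.0004
grasp_force: 0.0
[ 0.59650639 -0.11296441  0.20886362] [ 6.28871006e-04  9.99998433e-01  4.48306454e-05 -1.65432094e-03] [-0.39520224  0.1494423   1.41646456]
[247.70901639  23.65163934] [239   0  17  56 488] [ 0.4641 -0.1332  0.13  ]
[546.82624113  40.01205674] [ 528    0   32   75 1410] [0.4744 0.0667 0.13  ]
[149.76605505  59.80963303] [140  24  19  67 436] [ 0.4861 -0.2002  0.13  ]
[189.41857143  64.56857143] [ 162   48   61   43 1400] [ 0.4891 -0.1735  0.13  ]
[217.61061947 133.42001361] [ 178  106   83   49 1469] [ 0.535  -0.1566  0.13  ]
[518.79906103 126.31173709] [ 478  109   81   37 2130] [0.5305 0.0585 0.13  ]
[213.60070175 243.58947368] [ 181  219   62   44 1425] [ 0.6194 -0.164   0.13  ]
```

View pics/w1.png

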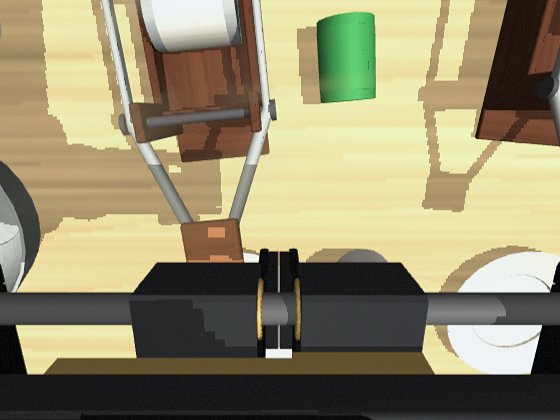

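The wrist view shows the tin (190,20) behind its gate bar and the paddle at (212,241), partly hidden by the fingers. Its position agrees with (0.621, -0.164). I'll move over it and descend.

```bash
python3 -m crank '[-0.012,-0.025,0,0,0,0,-0.012,-0.025,0,0,0,0,0,0,0.02,0,0,0,0,0,0.015,0,0,0,0,0,0,0,0,0,0,0,0,0,0,0]'
```

```text
time: 2.9
tool_pos: [0.6218, -0.1618, 0.1762]
orientation: [-0.001, 1.0, 0.0, 0.0]
force: [0.1, -0.0, 0.3]
finger_gap: 0.0003
grasp_force: 0.0
```

```bash
python3 -m crank '[0,0,0.012,0,0,0,0,0,0.012,0,0,0,0,0,0.008,0,0,0,0,0,0.008,0,0,0,0,0,0.008,0,0,0,0,0,0.008,0,0,0,0,0,0.007,0,0,0,0,0,0,0,0,0]'
python3 -m crank '[0,0,0,0,0,0,0,0,0,0,0,0,0,0,0,0,0,0,0,0,0,0,0,0,0,0,0,0,0,0,0,0,0,0,0,0,0,0,0,0,0,0,0,0,0,0,0,0]'
python3 - <<'E'
from h import *
for n in("scene","top"):
    p,d=arm.capture(n)
    if n=="scene":a=cv2.resize(p[150:290,130:345],(645,420))
    else:b=cv2.resize(p[160:320,200:410],(525,400))
cv2.imwrite("pics/s2.png",a)
cv2.imwrite("pics/t2.png",b)
E
```

```text
time: 3.57
tool_pos: [0.6212, -0.1631, 0.1106]
orientation: [0.0, 1.0, -0.0, -0.0]
force: [-0.5, -0.3, 0.3]
finger_gap: -0.0
grasp_force: 0.0
time: 4.23
tool_pos: [0.6214, -0.1632, 0.112]
orientation: [0.0, 1.0, -0.0, 0.0]
force: [-0.6, 0.3, 0.6]
finger_gap: 0.0007
grasp_force: 0.0
```

View pics/s2.png

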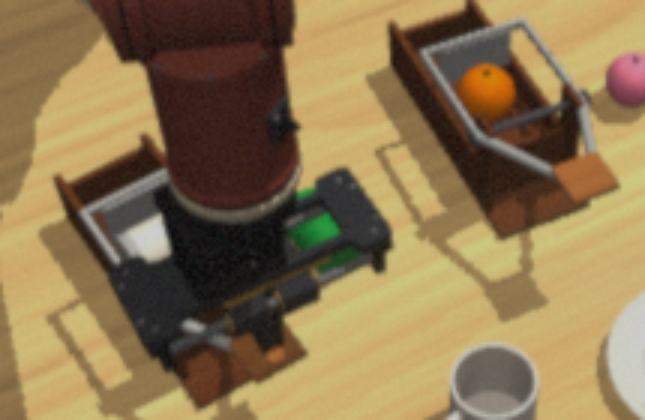

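The scene crop shows the gate frame at about (130,200), apparently still down, and brown on both sides of the fingers at (210,370) and (285,345). With force near 0, I check with the wrist camera.

Run:
```python
from h import *
p,d=arm.capture("wrist");cv2.imwrite("pics/w2.png",p);print(arm.observe()["force"])
```

```text
[ 0.17158019 -0.15991428 -0.37795757]
```

View pics/w2.png

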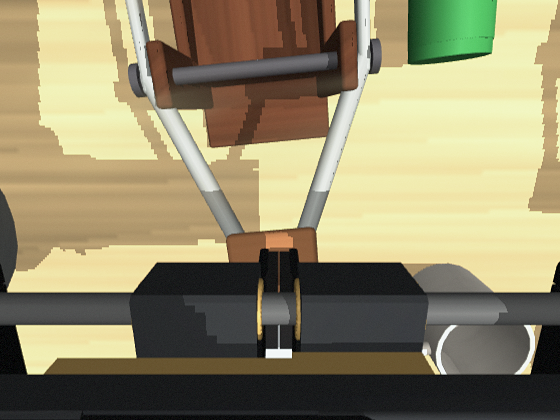

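View pics/t2.png

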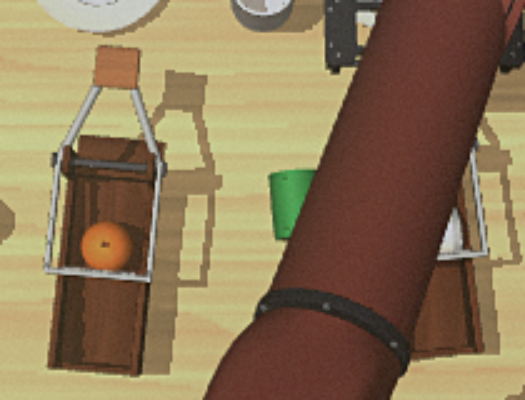

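Run:
```python
from h import *
from scipy.spatial.transform import Rotation as Ro
o=arm.observe();p,d=arm.capture("wrist");c=arm.get_calibration("wrist")
T=np.eye(4);T[:3,:3]=Ro.from_quat(o["orientation"]).as_matrix();T[:3,3]=o["tool_pos"];M=T@c["tool_from_camera"]
print(arm.tip_extent,o["force"],o["tool_pos"])
for u,v in[(235,240),(245,255),(308,235),(308,255),(279,240),(268,255),(291,255),(290,270),(255,70),(130,10),(365,10),(200,180)]:
    z=d[v,u];print(u,v,z,(M@[(u-c["cx"])/c["fx"]*z,(v-c["cy"])/c["fy"]*z,z,1])[:3].round(4))
```

```text
0.019 [ 0.17158019 -0.15991428 -0.37795757] [ 0.621369   -0.16324664  0.11201363]
235 240 0.17590304 [ 0.6063 -0.1852  0.1261]
245 255 0.176582 [ 0.6137 -0.1803  0.1276]
308 235 0.174116 [ 0.6033 -0.1489  0.1271]
308 255 0.17825554 [ 0.6144 -0.1485  0.126 ]
279 240 0.17595871 [ 0.6063 -0.1632  0.126 ]
268 255 0.16745223 [ 0.6101 -0.1685  0.136 ]
291 255 0.16431972 [ 0.6089 -0.1576  0.1389]
290 270 0.15337291 [ 0.6108 -0.1585  0.1509]
255 70 0.17132376 [ 0.5252 -0.1747  0.1072]
130 10 0.16145916 [ 0.4998 -0.2314  0.11  ]
365 10 0.1611799 [ 0.5    -0.1237  0.1104]
200 180 0.17684433 [ 0.5776 -0.2028  0.1167]
```

The paddle is still up at about z 0.127, and the visible finger ends are just above it. The closed fingertips evidently sit higher than the nominal 19 mm. I'll descend further in small steps and watch the force.

```bash
python3 -m crank '[-0.002,0,0.003,0,0,0,0,0,0.003,0,0,0,0,0,0.003,0,0,0,0,0,0,0,0,0,0,0,0,0,0,0]'
cat > w.py <<'E'
from h import *
from scipy.spatial.transform import Rotation as Ro
import sys
o=arm.observe();p,d=arm.capture("wrist");c=arm.get_calibration("wrist")
T=np.eye(4);T[:3,:3]=Ro.from_quat(o["orientation"]).as_matrix();T[:3,3]=o["tool_pos"];M=T@c["tool_from_camera"]
print(o["force"],o["tool_pos"])
for u,v in[(240,240),(245,252),(308,240),(308,252),(279,240),(272,245),(268,250),(291,250)]:
    z=d[v,u];print(u,v,p[v,u],(M@[(u-c["cx"])/c["fx"]*z,(v-c["cy"])/c["fy"]*z,z,1])[:3].round(4))
cv2.imwrite(sys.argv[1],p)
E
python3 w.py pics/w3.png
```

```text
time: 4.85
tool_pos: [0.6236, -0.1632, 0.103]
orientation: [0.0, 1.0, -0.0, 0.0]
force: [1.2, 1.0, 2.2]
finger_gap: 0.0006
grasp_force: 1.1
[1.17187171 0.96172188 2.16060369] [ 0.62361449 -0.16318049  0.1029741 ]
240 240 [ 60  93 137] [ 0.6076 -0.1824  0.1195]
245 252 [ 61  92 136] [ 0.614  -0.1801  0.1193]
308 240 [ 60  91 134] [ 0.6072 -0.149   0.1205]
308 252 [ 62  93 136] [ 0.6142 -0.1487  0.119 ]
279 240 [ 94 143 212] [ 0.6078 -0.1631  0.119 ]
272 245 [ 93 143 212] [ 0.6102 -0.1666  0.1196]
268 250 [29 38 52] [ 0.6118 -0.1685  0.1222]
291 250 [13 13 11] [ 0.6115 -0.1573  0.123 ]
```

The paddle is now moving: it is about 8 mm lower at about 2 N. Effective contact is roughly 17 mm behind the TCP, so I press about 28 mm more.

```bash
python3 -m crank '[0,0,0.005,0,0,0,0,0,0.005,0,0,0,0,0,0.005,0,0,0,0,0,0.005,0,0,0,0,0,0.004,0,0,0,0,0,0.004,0,0,0,0,0,0,0,0,0,0,0,0,0,0,0]'; python3 w.py pics/w4.png
```

```text
time: 5.57
tool_pos: [0.624, -0.1633, 0.0762]
orientation: [0.0, 1.0, 0.0, 0.001]
force: [1.9, 1.6, 13.6]
finger_gap: 0.0005
grasp_force: 6.7
[ 1.88116849  1.64783767 13.58816989] [ 0.62395697 -0.16326508  0.07617035]
240 240 [ 65  99 144] [ 0.6069 -0.1821  0.0953]
245 252 [ 54  82 119] [ 0.614  -0.1801  0.0934]
308 240 [ 49  77 116] [ 0.6067 -0.1493  0.096 ]
308 252 [ 54  80 119] [ 0.6152 -0.1486  0.0907]
279 240 [ 91 138 204] [ 0.6066 -0.1632  0.0963]
272 245 [ 52  81 119] [ 0.6099 -0.1667  0.0943]
268 250 [25 36 49] [ 0.6118 -0.1686  0.096 ]
291 250 [10  7 10] [ 0.6117 -0.1574  0.0963]
```

The lever is at its stop (13 N). I hold so the tin can roll, then look.

```bash
python3 -m crank '[0,0,-0.002,0,0,0,0,0,0,0,0,0,0,0,0,0,0,0,0,0,0,0,0,0,0,0,0,0,0,0,0,0,0,0,0,0,0,0,0,0,0,0,0,0,0,0,0,0]'
python3 -m crank '[0,0,0,0,0,0,0,0,0,0,0,0,0,0,0,0,0,0,0,0,0,0,0,0,0,0,0,0,0,0]'
python3 - <<'E'
from h import *
p,d=arm.capture("scene");cv2.imwrite("pics/s3.png",cv2.resize(p[150:290,130:345],(645,420)))
E
```

```text
time: 6.28
tool_pos: [0.6238, -0.1631, 0.0769]
orientation: [0.0, 1.0, -0.0, 0.0]
force: [5.4, 0.3, 4.3]
finger_gap: 0.0003
grasp_force: 3.0
time: 6.7
tool_pos: [0.6238, -0.1632, 0.0769]
orientation: [0.0, 1.0, -0.0, 0.0]
force: [5.9, 0.3, 4.2]
finger_gap: 0.0003
grasp_force: 3.0
```

View pics/s3.png

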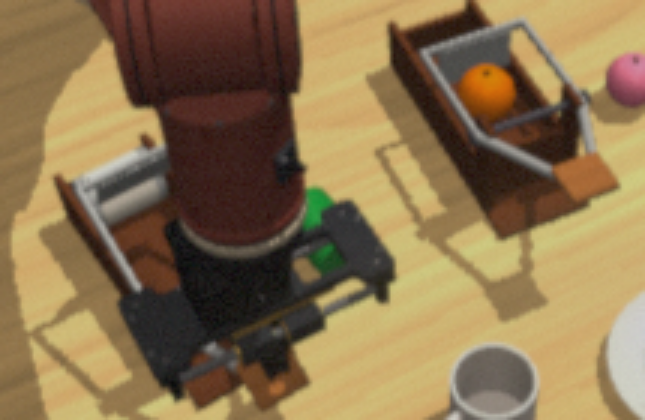

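The tin (130,200) has rolled to the lip and the gate frame is raised. I let the paddle up gently, then retreat.

```bash
python3 -m crank '[0,0,-0.006,0,0,0,0,0,-0.006,0,0,0,0,0,-0.006,0,0,0,0,0,-0.006,0,0,0,0,0,-0.006,0,0,0,0,0,-0.006,0,0,0,0,0,-0.006,0,0,0,0,0,-0.006,0,0,0]'
python3 -m crank '[0,0,-0.01,0,0,0,0,0,-0.03,0,0,0,0,0,-0.03,0,0,0,0,0,-0.04,0,0,0,0,0,-0.04,0,0,0,0,0,-0.03,0,0,0,0,0,0,0,0,0]'
python3 -m crank '[0.017,0.036,0,0,0,0,0.017,0.036,0,0,0,0,0.017,0.036,0,0,0,0,0.017,0.036,0,0,0,0,0.017,0.036,0,0,0,0,0.017,0.036,0,0,0,0,0.017,0.036,0,0,0,0,0.017,0.036,0,0,0,0]'
python3 -m crank '[0.017,0.036,0,0,0,0,0.017,0.036,0,0,0,0,0.017,0.036,0,0,0,0,0.017,0.036,0,0,0,0,0.017,0.036,0,0,0,0,0.017,0.036,0,0,0,0,0,0,0,0,0,0,0,0,0,0,0,0]'
python3 - <<'E'
from h import *
p,d=arm.capture("top");q,_=arm.capture("scene")
print(arm.observe()["qd"].round(3))
cv2.imwrite("pics/f.png",np.hstack([cv2.resize(p[120:320,200:410],(400,381)),cv2.resize(q[140:320,130:350],(400,381))]))
h=cv2.cvtColor(p[165:200,340:390],cv2.COLOR_BGR2HSV);m=cv2.inRange(h,(3,140,70),(14,255,190))
v,u=np.nonzero(m);u,v=int(u.mean()+340),int(v.mean()+165);print(u,v,dep("top",u,v,d))
E
```

```text
time: 7.42
tool_pos: [0.6228, -0.1634, 0.1251]
orientation: [0.001, 1.0, -0.0, -0.001]
force: [0.2, -0.2, 0.3]
finger_gap: 0.0003
grasp_force: 0.0
time: 8.0
tool_pos: [0.6252, -0.1644, 0.3128]
orientation: [0.001, 1.0, -0.001, 0.005]
force: [0.6, -0.5, 0.6]
finger_gap: 0.0006
grasp_force: 0.0
time: 8.67
tool_pos: [0.4864, 0.1261, 0.3057]
orientation: [0.001, 1.0, 0.0, 0.0]
force: [0.4, 0.0, -0.6]
finger_gap: 0.0003
grasp_force: 0.0
time: 9.33
tool_pos: [0.3843, 0.3428, 0.3049]
orientation: [-0.002, 1.0, -0.0, -0.0]
force: [0.9, -0.8, -0.2]
finger_gap: 0.0007
grasp_force: 0.0
[ 0.014 -0.009  0.015  0.003 -0.002 -0.002  0.001]
363 180 [ 0.62203554 -0.16152468  0.12884139]
```

View pics/f.png

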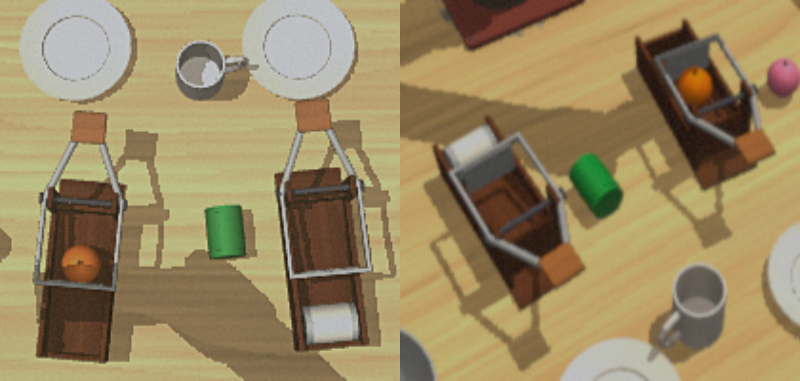

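The tin (330,322) is in the tray at the lip, the gate is down and the paddle is back at z 0.129. The naartjie (80,263) is still behind its gate and the other things are where they were.

```bash
python3 -c "
from cell import arm
print(arm.finish_job())"
```

```text
the job is handed in; nothing more can be done
None
```

The job is handed in: the tin rolled into its tray, its gate is down again, the naartjie is still behind its closed gate, nothing else on the counter visibly moved, and the hand is clear, at about 9.4 s on the robot's clock.

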